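# Set the batch-number wheel to 7 and lock it

## Task

Set the batch-number wheel to 7: press its knob down against the spring, turn it until the 7 stands in the window, and let it come up fully into its lock; if it stays down, feel for the place with small turns rather than forcing it against the lock. Then push the lock bolt fully home, and leave the things standing round the unit where they are.

Things in the scene. Friction and masses are not known exactly. Their poses are not given: they have to be found in the camera images.
- batch_dial: Batch-number unit, fixed: aluminium housing (x -58 to +60 mm, y -62 to +62, top plate at z 68) on a 10 mm plywood board (x -70 to +70, y -132 to +68). Origin at bench level on the drum's upright axis, z up. -x is its front (robot side), where a 20 x 22 mm window in the sloping panel shows one number of the drum; -y is the bolt's side. A key fixed inside locks the drum while it is up.
- knob_top (a point): Centre of the flat top of the round black ribbed knob on the drum's axis; 113 mm above the bench with the drum up. Knob 40 mm in diameter, 32 mm high, 13 mm clear above the top plate when up; it turns and sinks with the drum. Lock: ten 6 mm teeth on the drum, key 5 mm deep between two of them; over 35 N between teeth and key (spring included) counts as forcing it.
- drum (a joint): Turn of drum and knob, rad, growing anticlockwise from above, -0.2 to 5.85 (stops; friction 0.05 N m). White, black numbers 0 to 9; n is central in the window at n x 0.6283 (7 at 4.398). Cannot turn while up. The key is inexact: it lets the drum up at an unknown angle up to 0.14 rad either side of the nominal one, with only about 0.02 rad of play each way: feel for it.
- plunger (a joint): How far knob and drum are pressed down, m: 0 = fully up, 0.010 = bottom. A spring pushes up with about 5.5 N at 0 and 10.5 N at 0.010. Beyond about 0.0055 the teeth are free of the key and the drum turns. Let up at a wrong angle, the teeth meet the key from below and the drum stays down at about 0.005, as it also may at the start.
- bolt (a joint): Slide of the lock bolt, m, along the unit's +y: 0 = drawn out, 0.018 = fully home under the drum's flange (stop). Friction about 2 N. It can go home only while the drum is fully up (one 3 mm or more down blocks it at about 0.010); forcing it there with 35 N is too much. Once home it keeps the drum up.
- bolt_tab (a point): Middle of the top of the bolt's black upright tab, 50 mm above the bench. The tab is 24 mm wide (unit's x), 10 mm thick (y) and reaches down to 13 mm above the bench; 112 mm from the axis towards -y when drawn out, 94 mm when home. Push its outer (-y) face towards +y, or grip it across its 24 mm width.
- tin_can: Bystander: round white tin, 57 mm in diameter, 49 mm high, loose; origin at the centre of its underside.
- gauge_block: Bystander: steel block 25 x 75 x 25 mm, loose; origin at the centre of its underside.
- cut_plate_3: Bystander: plywood plate 50 x 70 x 12 mm, loose; origin at the centre of its underside.
- loupe: Bystander: black loupe, 40 mm in diameter, 34 mm high, loose; origin at the centre of its underside.

How it is judged:
On the way, in this order (a step that is already met when the one before it is completed fails the run):
1. the drum shows 7 and has come fully up into its lock (value of joint plunger below 0.0015 m and value of joint drum between 4.19823 and 4.59823 rad), for 0.2 s.
2. the lock bolt is fully home (value of joint bolt above 0.015 m), for 0.2 s.
At the end, for the whole second after the job is handed in: The 7 stands in the window (drum within 0.2 rad of 4.398), the drum is fully up (plunger under 1.5 mm) and the lock bolt is home (over 15 of its 18 mm) (all of step 1 and value of joint bolt above 0.015 m); the robot touches nothing.
It fails at once if the drum's teeth are forced against the lock: more than 35 N between the drum and the rest of the unit (contact force between batch_dial and drum above 35 N).
It fails at once if the round white tin is moved by more than 20 mm (distance of tin_can from where it was at the start of the episode above 0.02 m).
It fails at once if the steel block is moved by more than 20 mm (distance of gauge_block from where it was at the start of the episode above 0.02 m).
It fails at once if the plywood plate is moved by more than 20 mm (distance of cut_plate_3 from where it was at the start of the episode above 0.02 m).
It fails at once if the black loupe is moved by more than 20 mm (distance of loupe from where it was at the start of the episode above 0.02 m).
It also fails if it takes over 64 s, if anything falls off the work surface, if the arm or the gripper's body presses on something with over 40 N, if the wrist force passes 120 N, or if a joint passes its speed limit or range.

## Robot

A 6-joint arm with a two-finger parallel gripper is mounted at the origin on a cart in front of the work surface, level with it; the furniture and walls round the work are solid. World frame = base frame: x ahead of the robot, y to its left, z up, the work surface at z = 0. Lengths are in m, angles in rad, forces in N, time in s.
With the tool pointing down it reaches from about 0.4 to 0.825 m from the base axis. Payload 7 kg.
Tool frame: the origin (TCP) lies between the finger pads; the fingertips stand 11 mm ahead of it and the grasp point (between the pads) lies 8 mm behind it (arm.tips_ahead is the distance from the TCP to the fingertips, in m); z points along the fingers, x is the direction in which the jaws open and shut, and the axes are right-handed (so a half turn about z gives the same grasp; the last joint's range is limited). The gripper opens to 88 mm and grips with 3 to 60 N. Pads are 19 mm wide; open, the fingers measure 130 mm over their backs; the gripper's body (78 mm by 193 mm) begins 47 mm behind the grasp point.
Start: joints at [1.523, 0.359, 0.012, 0, -1.224, -0.288], TCP at [0.222, 0.637, 0.206] pointing down, gripper open.
Joint ranges: [-3.07, 3.07], [-1.43, 2.12], [-1.02, 1.25], [-3.03, 1.67], [-3.05, -0], [-3.03, 3.03]. Speed limits (rad/s): [2.39, 2.39, 3.01, 3.14, 3.14, 3.14].

## Interface

Orientations are given as [roll, pitch, yaw] about the fixed x, y, z axes, in that order (R = Rz(yaw) Ry(pitch) Rx(roll)).
In Python, from station import arm, optics, finder gives the robot as it stands. The module is installed in compiled form; this text tells all that it offers.
- The arm moves only by the tool apply_moves, never from a script. Its argument "increments" is one flat list of numbers, 6 for each row, row after row: the shift along the world's x, y, z in m, then the turn, a rotation vector about the world's x, y, z in rad. In form: [tx, ty, tz, rx, ry, rz, tx, ty, tz, rx, ry, rz, ...]. A call has 1 to 20 rows; each row shifts and turns the pose as measured when the row begins; what a row does not reach is not made up. A row lasts 1/12 s, in which the tool goes at most 41.7 mm and 7.16 degrees, less where a joint would pass 70% of its speed; a pose out of reach is approached as far as the arm can. A call with a gripper value outside its range is refused whole. "hand" is the closure, from 0 (fully open) to 1 (shut), set as the call begins (left out, the last holds). The fingers move at their own pace and stop on an object; "force" is the grip in N (left out, the last holds). Time passes only in rows, so rows that do not move let the fingers close. It gives the time, the measured TCP pose, the force and the opening at its end, in the units of the state.
- arm.get_state(): the state, without advancing time (a new reading comes with each control period).
- optics.grab_frame(name): name is "scene" or "top" or "wrist"; returns the picture (480x640x3 uint8, red, green, blue); there is no depth.
- optics.camera_model(name): a dict with "fx", "fy", "cx", "cy" (pixels), "dist_coeffs" ([k1, k2, p1, p2, k3] as OpenCV has them; the pictures are not rectified), "world_to_cam" (4x4, takes a point from world to camera coordinates); the wrist camera has in their place "T_tool_cam" (4x4, takes a point from camera to tool coordinates, whose origin is the TCP and whose axes are the tool frame's). Camera axes: x right, y up, looking along -z (the intrinsics and any distortion apply to the point x, -y, -z); pixel columns grow to the right and rows downward; lengths in m; the calibration is good to about 2 mm. A picture is of the moment at which its call begins: read the wrist's pose just before it. camera_model takes no time and is no camera call.
- arm.job_done(): hands the job in, once; it reports no verdict.
Trained networks look in the newest picture that a camera, given by its name, has taken for a name from the list of things; names that differ only in an ending like _2 or _b are one class to them, and where a whole thing is asked for, a point or a joint stands for the part that bears it (a point fixed in the world has none). Each returns a list of dicts, best first, with "conf" (0 to 1); they miss things now and then, are a little off and sometimes report something else, mostly with a low value. They report only what shows in the picture. A call takes as long as a camera call.
- finder.find_in(camera, name): "box" ([left, top, right, bottom] in pixels, round what is visible of it).
- finder.landmark_of(camera, name): "point" ([column, row] in pixels: a listed point, or the origin of a listed thing).
The state is a dict: "t": time; "q": joint angles; "qd": joint speeds; "joint_efforts": joint torques, N m; "eef_pos": TCP position; "ee_rot": TCP orientation; "force": force on the tool from outside, world axes, zero at the start; "moment": the same for the moment, N m; "width": finger opening in m.
Only numpy, scipy, OpenCV 4.12 (cv2) and the standard library are available. Lean on these libraries where they do the work, as an engineer would, in place of code of your own. Each camera call takes 0.05 s, during which the arm holds its last target. There are 200 camera calls.

## Working session

There is one attempt and no reset: what is moved stays moved. The work goes in short steps, Python scripts to look and compute and a tool call to move; the robot and the scene stay as the last step left them, time stands still between calls to the robot, and variables do not carry over. Pictures are saved under pics/ and viewed, about 8 in all and at most 12, crops included, and the job is handed in when it is done.

Besides the shell and the picture viewer there is one more tool, called after "Emit:" by a JSON object that holds its "op" and its "data". apply_moves: Moves the arm, as the interface text tells. Its arguments: {"type":"object","properties":{"increments":{"type":"array"},"hand":{"type":"number"},"force":{"type":"number"}},"required":["increments"]}

```bash
mkdir -p pics
cat > h.py <<'E'
import numpy as np, cv2
from station import arm, optics, finder
def K(m): return np.array([[m['fx'],0,m['cx']],[0,m['fy'],m['cy']],[0,0,1.]]), np.array(m['dist_coeffs'],float)
from scipy.spatial.transform import Rotation as R
def w2c(cam):
    m=optics.camera_model(cam)
    if cam!='wrist': return m,np.array(m['world_to_cam'])
    s=arm.get_state(); T=np.eye(4); r=np.array(s['ee_rot'])
    T[:3,:3]=R.from_euler('xyz',r).as_matrix() if r.size==3 else r.reshape(3,3)
    T[:3,3]=s['eef_pos']; return m,np.linalg.inv(T@np.array(m['T_tool_cam']))
def toz(cam,px,z):
    m,W=w2c(cam);k,d=K(m)
    u=cv2.undistortPoints(np.array([[px]],float),k,d)[0,0]
    C=np.linalg.inv(W); v=C[:3,:3]@[u[0],-u[1],-1]; o=C[:3,3]
    return o+v*(z-o[2])/v[2]
def proj(cam,P):
    m,W=w2c(cam);k,d=K(m); p=W[:3,:3]@np.array(P,float).T+W[:3,3:4]
    return cv2.projectPoints((p*[[1],[-1],[-1]]).T.copy(),np.zeros(3),np.zeros(3),k,d)[0][:,0]
def save(im,n): cv2.imwrite('pics/'+n,im[:,:,::-1])
E
python3 - <<'E'
from h import *
print(arm.get_state())
for c in ['top','scene']:
    save(optics.grab_frame(c),c+'0.png')
    for n,z in [('knob_top',.113),('bolt_tab',.05),('batch_dial',0),('tin_can',0),('gauge_block',0),('cut_plate_3',0),('loupe',0)]:
        for r in finder.landmark_of(c,n)[:2]: print(c,n,np.round(r['point']),round(r['conf'],2),toz(c,r['point'],z).round(3))
a=cv2.imread('pics/top0.png');b=cv2.imread('pics/scene0.png')
E
```

```text
{'t': 0.0, 'q': array([ 1.52311082e+00,  3.59358296e-01,  1.10723390e-02, -3.31179161e-04,
       -1.22408988e+00, -2.88085908e-01]), 'qd': array([ 0.00105384, -0.00134618,  0.00158705,  0.00050857, -0.00200131,
        0.00142951]), 'joint_efforts': array([-3.15200650e-04, -5.82704079e+01,  2.93067098e+01,  6.99781626e+00,
        6.93427603e-03, -1.61124613e-04]), 'eef_pos': array([0.22228358, 0.63680888, 0.20515048]), 'ee_rot': array([-3.14144235e+00, -1.60288296e-03, -1.90668065e+00]), 'force': array([-0.28395379,  0.35967641, -0.66135434]), 'moment': array([-0.02550852, -0.01161634,  0.03005986]), 'width': 0.08800211098109406}
top knob_top [350. 250.] 0.7 [0.531 0.037 0.113]
top bolt_tab [416. 249.] 0.63 [ 0.539 -0.071  0.05 ]
top batch_dial [343. 259.] 0.96 [0.526 0.039 0.   ]
top batch_dial [399. 330.] 0.65 [ 0.411 -0.05   0.   ]
top tin_can [270. 249.] 0.95 [0.544 0.157 0.   ]
top gauge_block [328. 321.] 0.94 [0.427 0.065 0.   ]
top cut_plate_3 [401. 330.] 0.57 [ 0.412 -0.054  0.   ]
top loupe [338. 193.] 0.55 [0.637 0.047 0.   ]
scene knob_top [343. 259.] 0.76 [0.533 0.031 0.113]
scene bolt_tab [393. 314.] 0.76 [ 0.541 -0.07   0.05 ]
scene batch_dial [338. 304.] 0.97 [ 0.538  0.039 -0.   ]
scene tin_can [296. 270.] 0.95 [0.554 0.157 0.   ]
scene gauge_block [283. 336.] 0.64 [ 0.421  0.06  -0.   ]
scene cut_plate_3 [329. 380.] 0.6 [ 0.406 -0.054  0.   ]
scene loupe [367. 272.] 0.62 [0.64  0.054 0.   ]
```

Run:
```python
import cv2,numpy as np
a=cv2.imread('pics/top0.png')[140:380,220:480];b=cv2.imread('pics/scene0.png')[200:440,220:480]
cv2.imwrite('pics/c0.png',cv2.resize(np.hstack([a,b]),(800,370),interpolation=cv2.INTER_CUBIC))
```

```text
(no output)
```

View pics/c0.png

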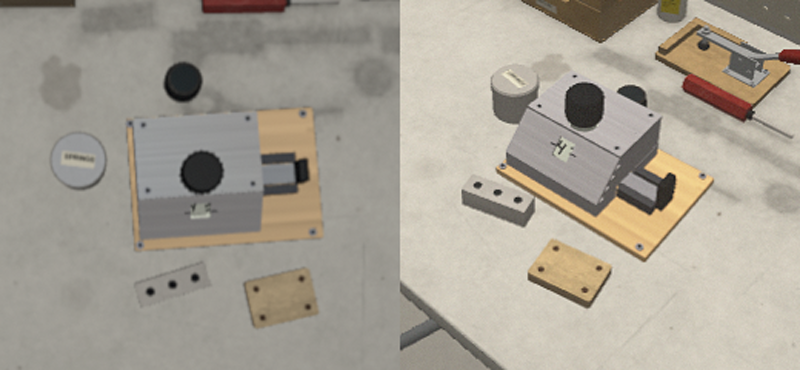

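The unit is slightly yawed, the window shows what looks like a 4, the bolt is on the right (-y). I'll get its exact yaw from the board corners.

Run:
```python
from h import *
s=800/520
c=np.array([[127,122],[313,107],[322,236],[137,249]])/s+[220,140]
P=np.array([toz('top',p,.01) for p in c]);print(P.round(3))
# unit coords: TL=(70,68) TR=(70,-132) BR=(-70,-132) BL=(-70,68)
U=np.array([[70,68],[70,-132],[-70,-132],[-70,68]])/1000.
uc=U-U.mean(0);pc=P[:,:2]-P[:,:2].mean(0)
th=np.arctan2((uc[:,0]*pc[:,1]-uc[:,1]*pc[:,0]).sum(),(uc*pc).sum())
Rm=np.array([[np.cos(th),-np.sin(th)],[np.sin(th),np.cos(th)]])
print(th,P[:,:2].mean(0)-Rm@U.mean(0)); print((Rm@uc.T).T-pc)
im=cv2.imread('pics/scene0.png')[270:330,290:350]
```

```text
[[ 0.591  0.105  0.01 ]
 [ 0.607 -0.094  0.01 ]
 [ 0.469 -0.1    0.01 ]
 [ 0.458  0.095  0.01 ]]
0.0652532865455008 [0.52926727 0.03361828]
[[ 3.37268904e-03  1.27122806e-03]
 [ 9.09357461e-04  7.71593996e-05]
 [-1.46072227e-03 -3.08630805e-03]
 [-2.82132424e-03  1.73792058e-03]]
```

Emit:
{"op": "apply_moves", "data": {"increments": [0.018,-0.034,0.002,0,0,-0.065,0.018,-0.034,0.002,0,0,-0.065,0.018,-0.034,0.002,0,0,-0.065,0.018,-0.034,0,0,0,-0.065,0.018,-0.034,0,0,0,-0.065,0.018,-0.034,0,0,0,-0.065,0.018,-0.034,0,0,0,-0.065,0.018,-0.034,0,0,0,-0.065,0.018,-0.034,0,0,0,-0.065,0.018,-0.034,0,0,0,-0.065,0.018,-0.034,0,0,0,-0.065,0.018,-0.034,0,0,0,-0.065,0.018,-0.034,0,0,0,-0.065,0.018,-0.034,0,0,0,-0.065,0.018,-0.034,0,0,0,-0.065,0.018,-0.034,0,0,0,-0.065,0.018,-0.034,0,0,0,-0.065,0,0,0,0,0,0]}}

```text
t: 2.3
eef_pos: [0.5353, 0.0324, 0.2142]
ee_rot: [3.14, 0.01, -3.059]
force: [-0.6, 0.8, 0.3]
width: 0.0875
```

Run:
```python
from h import *
s=arm.get_state();print(s['t'],s['q'].round(3),s['eef_pos'],s['ee_rot'],optics.camera_model('wrist'))
im=optics.grab_frame('wrist');save(im,'w1.png')
for n,z in [('knob_top',.113),('bolt_tab',.05)]:
    for r in finder.landmark_of('wrist',n)[:2]: print(n,np.round(r['point']),round(r['conf'],2),toz('wrist',r['point'],z).round(4))
```

```text
2.3 [ 0.427  0.118 -0.29   0.002 -1.153 -0.346] [0.53526578 0.0324273  0.21423476] [ 3.13966148  0.00982436 -3.05919313] {'fx': 398.52194644344235, 'fy': 398.52194644344235, 'cx': 322.5555414609693, 'cy': 242.69425541610275, 'dist_coeffs': array([-0.0720892,  0.       ,  0.       ,  0.       ,  0.       ]), 'T_tool_cam': array([[ 9.99999922e-01, -1.89647827e-04,  3.46978933e-04,
        -8.68568099e-04],
       [-7.39205195e-05, -9.51672680e-01, -3.07114156e-01,
        -8.48140757e-02],
       [ 3.88453903e-04,  3.07114107e-01, -9.51672619e-01,
        -1.80132887e-01],
       [ 0.00000000e+00,  0.00000000e+00,  0.00000000e+00,
         1.00000000e+00]])}
knob_top [332. 238.] 0.64 [0.5287 0.0378 0.113 ]
bolt_tab [332.  88.] 0.6 [ 0.5379 -0.0688  0.05  ]
```

View pics/w1.png

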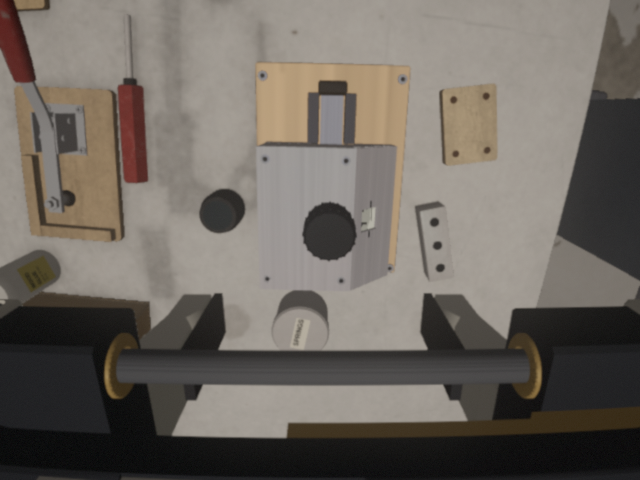

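The wrist picture shows the knob centre near (329,231), the bolt tab at (333,87) and the window at (368,218), seen edge-on. I'll turn the camera to the front side to read it; that also gives a good start yaw for the turn.

Emit:
{"op": "apply_moves", "data": {"increments": [0,0,0,0,0,-0.118,0,0,0,0,0,-0.118,0,0,0,0,0,-0.118,0,0,0,0,0,-0.118,0,0,0,0,0,-0.118,0,0,0,0,0,-0.118,0,0,0,0,0,-0.118,0,0,0,0,0,-0.118,0,0,0,0,0,-0.118,0,0,0,0,0,-0.118,0,0,0,0,0,-0.118,0,0,0,0,0,-0.118,0,0,0,0,0,-0.118,0,0,0,0,0,-0.118,0,0,0,0,0,0]}}

```text
t: 3.7
eef_pos: [0.5258, 0.0602, 0.2172]
ee_rot: [3.132, 0.008, 1.541]
force: [0.6, -0.5, 0.1]
width: 0.0872
```

Run:
```python
from h import *
s=arm.get_state();print(s['t'],s['q'].round(3),s['eef_pos'],s['ee_rot'],s['force'])
im=optics.grab_frame('wrist');save(im,'w2.png')
for n,z in [('knob_top',.113),('bolt_tab',.05)]:
    for r in finder.landmark_of('wrist',n)[:2]: print(n,np.round(r['point']),round(r['conf'],2),toz('wrist',r['point'],z).round(4))
sc=cv2.imread('pics/scene0.png')
p=proj('scene',[[.531-.05,.031,.05]])[0].astype(int);print(p)
w=cv2.resize(im[120:400,140:500,::-1],(515,400),interpolation=cv2.INTER_CUBIC)
v=cv2.resize(sc[p[1]-25:p[1]+25,p[0]-18:p[0]+17],(280,400),interpolation=cv2.INTER_CUBIC)
cv2.imwrite('pics/c2.png',np.hstack([w,v]))
```

```text
3.7 [ 0.495  0.105 -0.302  0.013 -1.159 -2.101] [0.5257656  0.06020642 0.21724197] [3.13194801 0.00828275 1.54056309] [ 0.60830237 -0.4571205   0.0619786 ]
knob_top [294. 240.] 0.6 [0.5338 0.0361 0.113 ]
bolt_tab [180. 226.] 0.69 [ 0.5387 -0.074   0.05  ]
[320 304]
```

View pics/c2.png

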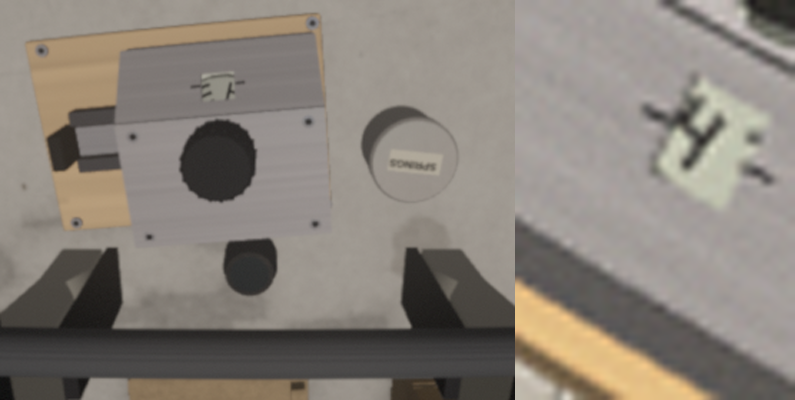

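Run:
```python
import h; from h import *
s0=arm.get_state(); print(s0['eef_pos'],s0['ee_rot'])
for z in (.108,.113): print(toz('wrist',[291.7,232.7],z).round(4))
class A:
    def get_state(s): return dict(eef_pos=[0.53526578,0.0324273,0.21423476],ee_rot=[3.13966148,0.00982436,-3.05919313])
h.arm=A()
for z in (.108,.113): print(toz('wrist',[329,231],z).round(4))
# number position in window, from scene crop (8x zoom of region at p-[18,25])
p=np.array([320,304]);f=lambda u,v:p-[18,25]+(np.array([u,v])-[515,0])/8
for q in [(700,75),(770,125),(725,210),(655,175),(697,132)]: print(q,toz('scene',f(*q),.05).round(4))
```

```text
[0.52599541 0.05951926 0.21723345] [3.13195335 0.00845702 1.54940225]
[0.5294 0.0341 0.108 ]
[0.5279 0.0346 0.113 ]
[0.5325 0.033  0.108 ]
[0.5326 0.0316 0.113 ]
(700, 75) [0.5136 0.0496 0.05  ]
(770, 125) [0.5122 0.029  0.05  ]
(725, 210) [0.4873 0.02   0.05  ]
(655, 175) [0.4852 0.0371 0.05  ]
(697, 132) [0.5004 0.0389 0.05  ]
```

Emit:
{"op": "apply_moves", "data": {"increments": [0.003,-0.013,0,0,0,0,0.002,-0.013,0,0.004,-0.004,0,0,0,-0.025,0.004,-0.004,0,0,0,-0.025,0,0,0,0,0,-0.025,0,0,0,0,0,-0.02,0,0,0,0,0,0,0,0,0]}}

```text
t: 4.43
eef_pos: [0.5319, 0.0353, 0.1219]
ee_rot: [3.117, -0.002, 1.581]
force: [0.1, 0.1, -0.6]
width: 0.088
```

Emit:
{"op": "apply_moves", "data": {"increments": [-0.001,-0.001,-0.013,0,0.012,0,0,0,-0.013,0,0.012,0,0,0,0,0,0,0,0,0,0,0,0,0]}}

```text
t: 4.77
eef_pos: [0.5319, 0.035, 0.0959]
ee_rot: [3.141, -0.002, 1.589]
force: [0.3, -0.8, 0.5]
width: 0.0875
```

Emit:
{"op": "apply_moves", "data": {"increments": [0,0,0,0,0,0,0,0,0,0,0,0,0,0,0,0,0,0,0,0,0,0,0,0,0,0,0,0,0,0,0,0,0,0,0,0,0,0,0,0,0,0,0,0,0,0,0,0], "hand": 1, "force": 30}}

```text
t: 5.43
eef_pos: [0.5342, 0.0359, 0.0997]
ee_rot: [3.135, -0.004, 1.591]
force: [-0.8, 0.3, -0.3]
width: 0.0394
```

Emit:
{"op": "apply_moves", "data": {"increments": [0,0,-0.001,0,0,0,0,0,-0.001,0,0,0,0,0,-0.001,0,0,0]}}

```text
t: 5.68
eef_pos: [0.5343, 0.0359, 0.0967]
ee_rot: [3.135, -0.004, 1.591]
force: [-0.4, 1.5, 0.1]
width: 0.0202
```

Run:
```python
from h import *
s=arm.get_state();print(s['t'],s['eef_pos'],s['width'],s['force'])
im=optics.grab_frame('wrist');save(im,'w3.png'); print(proj('wrist',[[.5305,.034,.113]]))
sc=optics.grab_frame('scene')
cv2.imwrite('pics/c3.png',np.hstack([cv2.resize(im,(480,360)),cv2.resize(sc[210:340,290:400],(305,360))])[:,:,::-1])
```

```text
5.6833 [0.53430798 0.03594135 0.09673142] 0.020171598921625122 [-0.44151429  1.50834683  0.1152784 ]
[[320.95643026 298.00193031]]
```

View pics/c3.png

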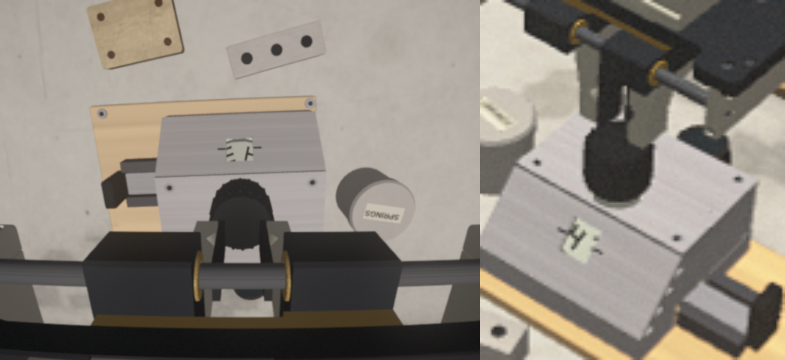

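Run:
```python
from h import *
im=cv2.imread('pics/w3.png')[210:450,200:440]
sc=optics.grab_frame('scene')[190:310,300:420,::-1]
P=[[.5305,.034,.113],[.5343,.0359,.0857]]
print(proj('scene',P),proj('wrist',P),arm.get_state()['width'])
im=np.clip(im.astype(float)*1.8,0,255).astype(np.uint8);sc=np.clip(sc.astype(float)*1.5,0,255).astype(np.uint8)
cv2.imwrite('pics/c4.png',np.hstack([cv2.resize(im,(400,400)),cv2.resize(sc,(400,400))]))
```

```text
[[340.0937972  259.37077303]
 [340.05495027 270.20485672]] [[320.99717664 297.7767334 ]
 [324.47990596 281.14876252]] 0.0075225094527743485
```

View pics/c4.png

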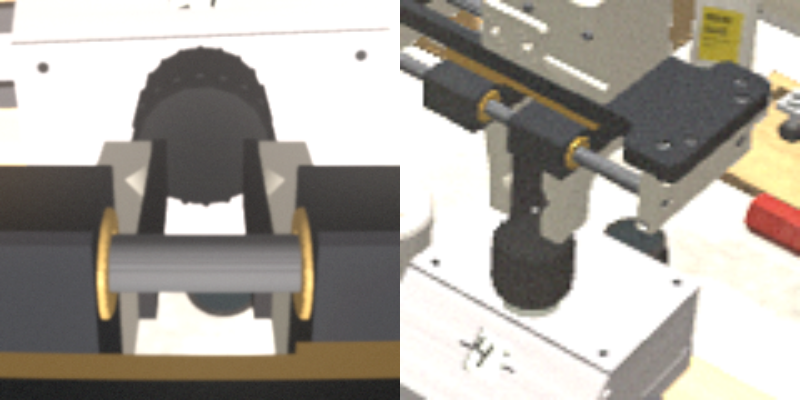

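Run:
```python
from h import *
print(arm.tips_ahead, arm.get_state())
m=optics.camera_model('wrist');k,d=K(m);W=np.linalg.inv(m['T_tool_cam'])
for z in (-.03,-.02,-.01,0,.011):
  P=np.array([[x,y,z] for x in(-.044,.044) for y in(-.0095,.0095)]).T
  p=W[:3,:3]@P+W[:3,3:4]
  print(z,cv2.projectPoints((p*[[1],[-1],[-1]]).T.copy(),np.zeros(3),np.zeros(3),k,d)[0][:,0].round().tolist())
im=cv2.imread('pics/w2.png')[260:400,120:520]
im=np.clip(im.astype(float)*2,0,255).astype(np.uint8)
cv2.imwrite('pics/c5.png',cv2.resize(im,(800,280)))
```

```text
0.011 {'t': 5.8333, 'q': array([ 4.32435873e-01,  2.26711453e-01, -4.47936077e-01, -1.67409474e-03,
       -8.88576918e-01, -1.98197768e+00]), 'qd': array([ 0.00018372, -0.00219488,  0.00029346,  0.00267942,  0.00044296,
        0.00057147]), 'joint_efforts': array([-8.74226716e-04, -4.27538788e+01,  2.42154318e+01,  5.72819799e+00,
       -4.25823382e-02, -1.88065965e-04]), 'eef_pos': array([0.53420907, 0.03590123, 0.09665077]), 'ee_rot': array([ 3.13517503, -0.00422451,  1.59101377]), 'force': array([0.40008132, 0.42115214, 0.96897555]), 'moment': array([ 0.01700636, -0.11484182,  0.00880536]), 'width': 0.0075225094527743485}
-0.03 [[220.0, 299.0], [223.0, 339.0], [430.0, 299.0], [426.0, 339.0]]
-0.02 [[225.0, 289.0], [229.0, 327.0], [425.0, 289.0], [421.0, 327.0]]
-0.01 [[230.0, 280.0], [233.0, 317.0], [419.0, 280.0], [416.0, 317.0]]
0 [[235.0, 272.0], [237.0, 307.0], [415.0, 272.0], [412.0, 307.0]]
0.011 [[239.0, 264.0], [242.0, 297.0], [410.0, 264.0], [408.0, 297.0]]
```

View pics/c5.png

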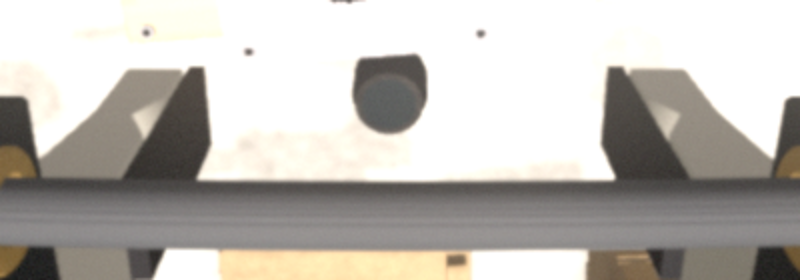

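The fingers never met the knob: with the tool frame's own calibration, the visible tips (222,294)/(424,294) fit about 25 mm *behind* the TCP, not the stated 11 mm ahead. I'll check that by lowering the closed fingers gently onto the knob top.

Emit:
{"op": "apply_moves", "data": {"increments": [-0.002,-0.001,-0.001,0,0,0,-0.001,-0.001,-0.001,0,0,0,0,0,-0.001,0,0,0,0,0,-0.001,0,0,0,0,0,-0.001,0,0,0]}}

```text
t: 6.25
eef_pos: [0.5308, 0.0336, 0.0912]
ee_rot: [3.135, -0.004, 1.591]
force: [-1.6, 0.2, 0.2]
width: 0.0002
```

Emit:
{"op": "apply_moves", "data": {"increments": [0,0,-0.001,0,0,0,0,0,-0.001,0,0,0]}}

```text
t: 6.42
eef_pos: [0.5309, 0.0336, 0.089]
ee_rot: [3.135, -0.004, 1.591]
force: [0.8, -0.8, -0.3]
width: 0.0006
```

Emit:
{"op": "apply_moves", "data": {"increments": [0,0,-0.001,0,0,0]}}

```text
t: 6.5
eef_pos: [0.5308, 0.0335, 0.0881]
ee_rot: [3.135, -0.004, 1.591]
force: [-3.5, -0.6, 8.0]
width: 0.0002
```

Emit:
{"op": "apply_moves", "data": {"increments": [0,0,0,0,0,0]}}

```text
t: 6.58
eef_pos: [0.5308, 0.0334, 0.0884]
ee_rot: [3.136, -0.004, 1.591]
force: [-2.5, 0.4, 6.0]
width: 0.0005
```

Emit:
{"op": "apply_moves", "data": {"increments": [0,0,-0.001,0,0,0]}}

```text
t: 6.67
eef_pos: [0.5309, 0.0334, 0.0881]
ee_rot: [3.135, -0.003, 1.592]
force: [-3.3, 0.3, 8.6]
width: 0.0003
```

Emit:
{"op": "apply_moves", "data": {"increments": [0,0,-0.001,0,0,0]}}

```text
t: 6.75
eef_pos: [0.531, 0.0334, 0.0877]
ee_rot: [3.135, -0.003, 1.592]
force: [-3.7, -0.1, 8.3]
width: 0.0004
```

Emit:
{"op": "apply_moves", "data": {"increments": [0,0,-0.0015,0,0,0,0,0,-0.0015,0,0,0]}}

```text
t: 6.92
eef_pos: [0.5312, 0.0334, 0.0864]
ee_rot: [3.134, -0.003, 1.593]
force: [-4.6, 0.5, 9.1]
width: 0.0005
```

Emit:
{"op": "apply_moves", "data": {"increments": [0,0,-0.0015,0,0,0,0,0,-0.0015,0,0,0]}}

```text
t: 7.08
eef_pos: [0.5314, 0.0333, 0.0851]
ee_rot: [3.133, -0.003, 1.594]
force: [-4.1, 0.8, 10.9]
width: 0.0007
```

Emit:
{"op": "apply_moves", "data": {"increments": [0,0,-0.0015,0,0,0,0,0,-0.0015,0,0,0]}}

```text
t: 7.25
eef_pos: [0.5315, 0.0333, 0.0838]
ee_rot: [3.132, -0.002, 1.594]
force: [-3.8, 0.2, 11.3]
width: 0.0004
```

Emit:
{"op": "apply_moves", "data": {"increments": [0,0,-0.0015,0,0,0,0,0,-0.0015,0,0,0]}}

```text
t: 7.42
eef_pos: [0.5317, 0.0333, 0.0828]
ee_rot: [3.131, -0.002, 1.595]
force: [-4.6, 0.5, 13.3]
width: 0.0006
```

Emit:
{"op": "apply_moves", "data": {"increments": [0,0,-0.0015,0,0,0]}}

```text
t: 7.5
eef_pos: [0.5322, 0.0333, 0.0827]
ee_rot: [3.13, -0.002, 1.596]
force: [-5.1, -0.7, 17.2]
width: 0.0006
```

The knob bottoms at TCP z ≈ 0.083 after 5.5 mm of travel, with 8 N at the start. So the drum began down (not locked), and the tips really lie about 20 mm behind the TCP. I'll lift, open, and come down again 32 mm deeper than first planned.

Emit:
{"op": "apply_moves", "data": {"increments": [-0.001,0.001,0.006,0,0.005,0,-0.001,0,0.007,0,0.005,0,0,0,0,0,0,0,0,0,0,0,0,0,0,0,0,0,0,0,0,0,0,0,0,0,0,0,0,0,0,0,0,0,0,0,0,0,0,0,0,0,0,0,0,0,0,0,0,0,0,0,0,0,0,0,0,0,0,0,0,0], "hand": 0.2}}

```text
t: 8.5
eef_pos: [0.5297, 0.0342, 0.0955]
ee_rot: [3.141, -0.002, 1.596]
force: [0.2, 0.5, 0.5]
width: 0.069
```

Emit:
{"op": "apply_moves", "data": {"increments": [0.001,0,-0.009,0,0,0,0,0,-0.009,0,0,0,0,0,-0.009,0,0,0,0,0,-0.008,0,0,0,0,0,0,0,0,0]}}

```text
t: 8.92
eef_pos: [0.5304, 0.0341, 0.0566]
ee_rot: [3.141, -0.002, 1.595]
force: [0.1, 0.1, -0.5]
width: 0.07
```

Emit:
{"op": "apply_moves", "data": {"increments": [0,0,0.0035,0,0,0,0,0,0,0,0,0,0,0,0,0,0,0,0,0,0,0,0,0,0,0,0,0,0,0,0,0,0,0,0,0,0,0,0,0,0,0], "hand": 1, "force": 30}}

```text
t: 9.5
eef_pos: [0.5303, 0.0345, 0.06]
ee_rot: [-3.141, -0.002, 1.595]
force: [0.3, -0.4, -4.9]
width: 0.0396
```

Emit:
{"op": "apply_moves", "data": {"increments": [0,0,-0.0015,0,0,0,0,0,-0.0015,0,0,0]}}

```text
t: 9.67
eef_pos: [0.5304, 0.0345, 0.0583]
ee_rot: [3.141, -0.002, 1.596]
force: [-4.7, 1.4, 8.8]
width: 0.0395
```

Emit:
{"op": "apply_moves", "data": {"increments": [0,0,-0.0015,0,0,0]}}

```text
t: 9.75
eef_pos: [0.5305, 0.0345, 0.0575]
ee_rot: [3.141, -0.002, 1.596]
force: [-3.8, 2.0, 9.2]
width: 0.0395
```

Emit:
{"op": "apply_moves", "data": {"increments": [0,0,-0.001,0,0,0.06,0,0,-0.001,0,0,0.1,0,0,-0.001,0,0,0.1,0,0,-0.001,0,0,0.1]}}

```text
t: 10.08
eef_pos: [0.5306, 0.0342, 0.0569]
ee_rot: [3.139, -0.001, 1.968]
force: [-3.8, 1.0, 9.3]
width: 0.0396
```

Emit:
{"op": "apply_moves", "data": {"increments": [0,0,-0.0008,0,0,0.11,0,0,-0.0008,0,0,0.11,0,0,-0.0008,0,0,0.11,0,0,-0.0008,0,0,0.11,0,0,-0.0008,0,0,0.11,0,0,-0.0008,0,0,0.11]}}

```text
t: 10.58
eef_pos: [0.5312, 0.0336, 0.0576]
ee_rot: [3.137, 0.002, 2.663]
force: [-3.9, -0.1, 8.0]
width: 0.0395
```

Emit:
{"op": "apply_moves", "data": {"increments": [0,0,-0.0009,0,0,0.11,0,0,-0.0009,0,0,0.11,0,0,-0.0009,0,0,0.11,0,0,-0.0009,0,0,0.11,0,0,-0.0009,0,0,0.08,0,0,-0.0009,0,0,0.08,0,0,-0.0009,0,0,0.08]}}

```text
t: 11.17
eef_pos: [0.5323, 0.0332, 0.0578]
ee_rot: [3.137, 0.007, -2.901]
force: [-3.6, 0.8, 9.0]
width: 0.0396
```

Run:
```python
from h import *
s=arm.get_state();print(s['t'],s['q'].round(3),s['eef_pos'],s['ee_rot'],s['force'],s['moment'],s['width'])
sc=optics.grab_frame('scene');p=[320,304]
a=sc[p[1]-25:p[1]+25,p[0]-18:p[0]+32,::-1]
b=cv2.imread('pics/scene0.png')[p[1]-25:p[1]+25,p[0]-18:p[0]+32]
cv2.imwrite('pics/c6.png',np.hstack([cv2.resize(i,(400,400),interpolation=cv2.INTER_CUBIC) for i in(b,a)]))
```

```text
11.1667 [ 0.428  0.272 -0.494 -0.004 -0.798 -0.184] [0.53231715 0.03323108 0.05776007] [ 3.13729264  0.00651047 -2.90091837] [-3.566135    0.8249321   8.96902097] [ 0.61052999  1.49596388 -0.1027379 ] 0.03959613492859566
```

View pics/c6.png

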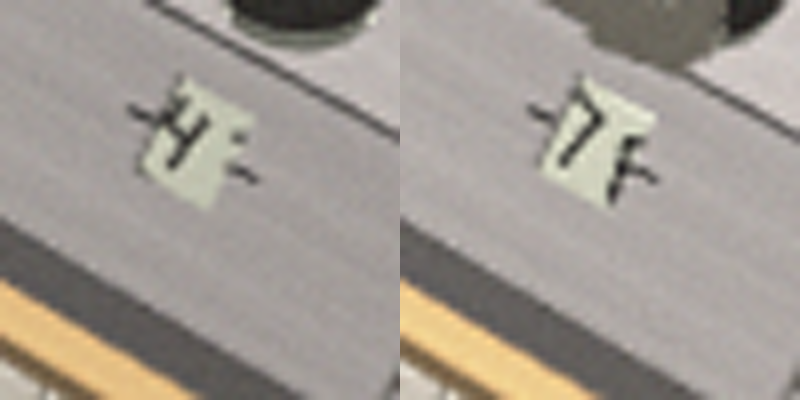

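The window now shows the 7, left of centre (about 4.2 rad, 6 leaving on the right). I'll ease up onto the key with a light grip and feel forward in small turns.

Emit:
{"op": "apply_moves", "data": {"increments": [0,0,0.001,0,0,0,0,0,0.0005,0,0,0.02,0,0,0.0005,0,0,0.02], "force": 12}}

```text
t: 11.47
eef_pos: [0.5325, 0.0328, 0.0598]
ee_rot: [3.138, 0.007, -2.852]
force: [5.4, -1.6, -9.8]
width: 0.0397
```

Emit:
{"op": "apply_moves", "data": {"increments": [0,0,0.0003,0,0,0.02,0,0,0.0003,0,0,0.02]}}

```text
t: 11.63
eef_pos: [0.5326, 0.0324, 0.0598]
ee_rot: [3.138, 0.007, -2.808]
force: [2.8, -1.5, -5.3]
width: 0.0396
```

Emit:
{"op": "apply_moves", "data": {"increments": [0,0,0,0,0,0.02,0,0,0,0,0,0.02]}}

```text
t: 11.8
eef_pos: [0.5329, 0.032, 0.0597]
ee_rot: [3.138, 0.007, -2.764]
force: [2.5, -0.5, -2.9]
width: 0.0399
```

Emit:
{"op": "apply_moves", "data": {"increments": [0,0,0,0,0,0.02,0,0,0.0003,0,0,0.02]}}

```text
t: 11.97
eef_pos: [0.5331, 0.032, 0.0599]
ee_rot: [3.138, 0.007, -2.72]
force: [4.2, -1.2, -7.7]
width: 0.0398
```

Emit:
{"op": "apply_moves", "data": {"increments": [0,0,0,0,0,0.02,0,0,0.0003,0,0,0.02]}}

```text
t: 12.13
eef_pos: [0.5332, 0.0321, 0.0601]
ee_rot: [3.138, 0.007, -2.676]
force: [4.3, -1.1, -7.4]
width: 0.0394
```

Emit:
{"op": "apply_moves", "data": {"increments": [0,0,0,0,0,0.02,0,0,0.0003,0,0,0.02]}}

```text
t: 12.3
eef_pos: [0.5333, 0.0322, 0.0603]
ee_rot: [3.138, 0.007, -2.631]
force: [4.3, -1.5, -7.8]
width: 0.0396
```

Emit:
{"op": "apply_moves", "data": {"increments": [0,0,0,0,0,0.02,0,0,0.0003,0,0,0.02]}}

```text
t: 12.47
eef_pos: [0.5334, 0.0323, 0.0605]
ee_rot: [3.138, 0.007, -2.587]
force: [4.6, -1.4, -8.6]
width: 0.0399
```

Run:
```python
from h import *
s=arm.get_state();print(s['t'],s['q'].round(3),s['eef_pos'],s['ee_rot'],s['force'],s['moment'],s['width'])
sc=optics.grab_frame('scene');p=[320,304]
a=sc[p[1]-25:p[1]+25,p[0]-18:p[0]+32,::-1]
cv2.imwrite('pics/c7.png',cv2.resize(a,(400,400),interpolation=cv2.INTER_CUBIC))
```

```text
12.4667 [ 0.424  0.27  -0.487 -0.006 -0.806  0.135] [0.53335754 0.03228849 0.06049336] [ 3.13828313  0.00731717 -2.58677453] [ 4.64728246 -1.4101012  -8.64845062] [-0.55168144 -1.57997401 -0.31797106] 0.039893705720372874
```

View pics/c7.png

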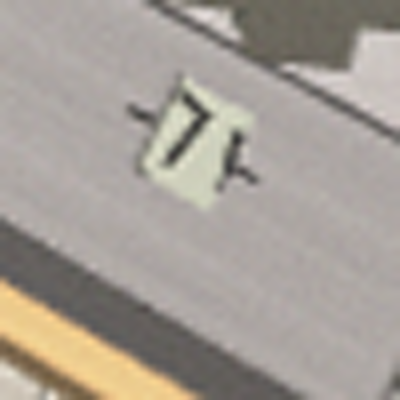

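The light grip slipped in turn: the 7 barely moved (580→588 px). I'll hold firmer, and at each step press clear of the key, turn, and let it up gently.

Emit:
{"op": "apply_moves", "data": {"increments": [0,0,-0.002,0,0,0,0,0,-0.0018,0,0,0,0,0,-0.001,0,0,0.025,0,0,0.001,0,0,0,0,0,0.0007,0,0,0], "force": 28}}

```text
t: 12.93
eef_pos: [0.5334, 0.0327, 0.0608]
ee_rot: [3.14, 0.008, -2.555]
force: [10.3, -2.3, -22.7]
width: 0.0394
```

Emit:
{"op": "apply_moves", "data": {"increments": [0,0,-0.002,0,0,0,0,0,-0.0015,0,0,0,0,0,-0.001,0,0,0.025,0,0,0.001,0,0,0,0,0,0.0007,0,0,0]}}

```text
t: 13.35
eef_pos: [0.5334, 0.0327, 0.0607]
ee_rot: [3.141, 0.009, -2.526]
force: [7.8, -1.5, -16.3]
width: 0.0396
```

Emit:
{"op": "apply_moves", "data": {"increments": [0,0,-0.002,0,0,0,0,0,-0.001,0,0,0,0,0,-0.0008,0,0,0.025,0,0,0.0003,0,0,0,0,0,0,0,0,0]}}

```text
t: 13.77
eef_pos: [0.5335, 0.0326, 0.0602]
ee_rot: [-3.141, 0.009, -2.498]
force: [0.4, -0.8, 0.3]
width: 0.0397
```

Emit:
{"op": "apply_moves", "data": {"increments": [0,0,-0.0015,0,0,0,0,0,-0.001,0,0,0,0,0,-0.0008,0,0,0.025,0,0,0.0005,0,0,0,0,0,0,0,0,0]}}

```text
t: 14.18
eef_pos: [0.5336, 0.0326, 0.0602]
ee_rot: [-3.14, 0.01, -2.471]
force: [0.5, -0.1, 1.6]
width: 0.0392
```

Emit:
{"op": "apply_moves", "data": {"increments": [0,0,-0.0015,0,0,0,0,0,-0.001,0,0,0,0,0,-0.0008,0,0,0.025,0,0,0.0007,0,0,0,0,0,0,0,0,0]}}

```text
t: 14.6
eef_pos: [0.5337, 0.0327, 0.06]
ee_rot: [-3.139, 0.01, -2.443]
force: [-1.9, 0.2, 6.1]
width: 0.0397
```

Emit:
{"op": "apply_moves", "data": {"increments": [0,0,-0.0015,0,0,0,0,0,-0.001,0,0,0,0,0,-0.0008,0,0,0.025,0,0,0.0007,0,0,0,0,0,0,0,0,0]}}

```text
t: 15.02
eef_pos: [0.5337, 0.0327, 0.0599]
ee_rot: [-3.138, 0.011, -2.416]
force: [-2.5, 0.4, 7.8]
width: 0.0396
```

Emit:
{"op": "apply_moves", "data": {"increments": [0,0,-0.0015,0,0,0,0,0,-0.001,0,0,0,0,0,-0.0008,0,0,0.025,0,0,0.0007,0,0,0,0,0,0,0,0,0]}}

```text
t: 15.43
eef_pos: [0.5338, 0.0328, 0.0598]
ee_rot: [-3.136, 0.011, -2.389]
force: [-1.7, -0.4, 7.8]
width: 0.0391
```

Emit:
{"op": "apply_moves", "data": {"increments": [0,0,0.0006,0,0,0,0,0,0.0004,0,0,0]}}

```text
t: 15.6
eef_pos: [0.5337, 0.0328, 0.0615]
ee_rot: [-3.136, 0.011, -2.388]
force: [-1.7, -0.1, 6.4]
width: 0.0395
```

Emit:
{"op": "apply_moves", "data": {"increments": [0,0,0.0004,0,0,0,0,0,0.0002,0,0,0]}}

```text
t: 15.77
eef_pos: [0.5336, 0.0329, 0.0628]
ee_rot: [-3.136, 0.011, -2.388]
force: [-1.3, 0.5, 5.6]
width: 0.0396
```

It is rising into the lock (z 0.0598→0.0628, spring force falling). Letting it up further, then opening.

Emit:
{"op": "apply_moves", "data": {"increments": [0,0,0.0004,0,0,0,0,0,0.0003,0,0,0]}}

```text
t: 15.93
eef_pos: [0.5335, 0.0329, 0.064]
ee_rot: [-3.136, 0.011, -2.388]
force: [-0.8, 0.5, 4.1]
width: 0.0393
```

Emit:
{"op": "apply_moves", "data": {"increments": [0,0,0.0002,0,0,0,0,0,0.0002,0,0,0]}}

```text
t: 16.1
eef_pos: [0.5335, 0.0329, 0.0647]
ee_rot: [-3.136, 0.012, -2.388]
force: [-0.9, 0.4, 4.7]
width: 0.0393
```

Emit:
{"op": "apply_moves", "data": {"increments": [0,0,0,0,0,0,0,0,0,0,0,0,0,0,0,0,0,0,0,0,0,0,0,0,0,0,0,0,0,0,0,0,0,0,0,0], "hand": 0.2}}

```text
t: 16.6
eef_pos: [0.5329, 0.0331, 0.0631]
ee_rot: [-3.137, 0.011, -2.388]
force: [-0.3, -1.1, 0.3]
width: 0.0689
```

Emit:
{"op": "apply_moves", "data": {"increments": [0,0,0.02,0,0,0,0,0,0.03,0,0,0,0,0,0.03,0,0,0.1,0,0,0.03,0,0,0.1,0,0,0,0,0,0], "hand": 1}}

```text
t: 17.02
eef_pos: [0.53, 0.0318, 0.1745]
ee_rot: [-3.139, 0.002, -2.18]
force: [1.6, 0.5, 1.0]
width: 0.0425
```

Run:
```python
from h import *
s=arm.get_state();print(s['t'],s['q'].round(3),s['eef_pos'],s['ee_rot'],s['force'],s['width'])
sc=optics.grab_frame('scene');p=[320,304]
sc0=cv2.imread('pics/scene0.png')
f=lambda i:cv2.resize(i[230:330,300:400],(400,400),interpolation=cv2.INTER_CUBIC)
for n in ['knob_top','bolt_tab']:
  for r in finder.landmark_of('scene',n)[:1]: print(n,np.round(r['point'],1),r['conf'])
cv2.imwrite('pics/c8.png',np.hstack([f(sc0),f(sc[:,:,::-1])]))
```

```text
17.0167 [ 4.310e-01  1.430e-01 -3.540e-01  1.000e-03 -1.069e+00  5.300e-01] [0.52997415 0.03178846 0.17454166] [-3.13865982e+00  2.41888947e-03 -2.18040015e+00] [1.57486199 0.52162125 0.98455981] 0.04249428826761529
knob_top [339.9 258.1] 0.86
bolt_tab [392.7 317.5] 0.8
```

View pics/c8.png

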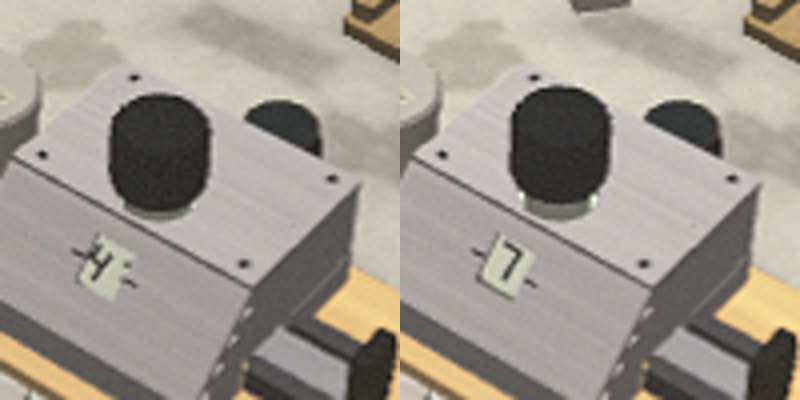

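The knob is about 5 mm higher than at the start, and the 7 stands in the window (crop (505,262)). Now to the bolt's outer side: fingers closed, jaws along the unit's x.

Emit:
{"op": "apply_moves", "data": {"increments": [0.0012,-0.018,0,0,0,-0.11,0.0012,-0.018,0,0,0,-0.11,0.0012,-0.018,0,0,0,-0.11,0.0012,-0.018,0,0,0,-0.11,0.0012,-0.018,0,0,0,-0.11,0.0012,-0.018,0,0,0,-0.11,0.0012,-0.018,0,0,0,-0.11,0.0012,-0.018,0,0,0,-0.11,0,0,0,0,0,0,0,0,0,0,0,0], "hand": 1}}

```text
t: 18.0
eef_pos: [0.5278, -0.1191, 0.1534]
ee_rot: [3.134, -0.026, -3.121]
force: [-0.7, -0.4, -0.6]
width: 0.0005
```

Run:
```python
from h import *
s=arm.get_state();print(s['t'],s['q'].round(3),s['eef_pos'],s['ee_rot'],s['width'])
im=optics.grab_frame('wrist');save(im,'w9.png')
for n,z in [('knob_top',.113),('bolt_tab',.05)]:
    for r in finder.landmark_of('wrist',n)[:2]: print(n,np.round(r['point']),round(r['conf'],2),toz('wrist',r['point'],z).round(4))
```

```text
18.0 [ 0.132  0.199 -0.332 -0.012 -1.065 -0.106] [ 0.5277784  -0.11907338  0.15340297] [ 3.13429482 -0.02599407 -3.12082931] 0.0004749128454437679
bolt_tab [306. 289.] 0.85 [ 0.5388 -0.0718  0.05  ]
```

View pics/w9.png

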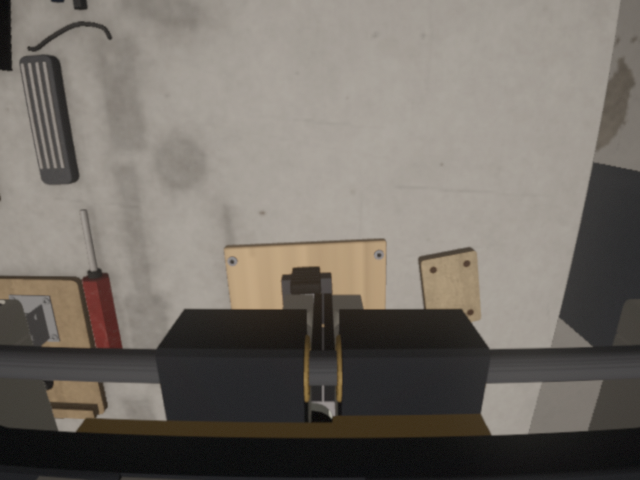

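The tab is at (306,280), about (0.539, -0.073), as expected. I'll align x, straighten the tool, and go down outside the tab.

Emit:
{"op": "apply_moves", "data": {"increments": [0.006,0.002,0,-0.004,-0.013,0.022,0.006,0.001,0,-0.003,-0.013,0.022,0,0,-0.022,0,0,0,0,0,-0.022,0,0,0,0,0,-0.022,0,0,0,0,0,-0.02,0,0,0,0,0,0,0,0,0,0,0,0,0,0,0]}}

```text
t: 18.82
eef_pos: [0.5465, -0.109, 0.0682]
ee_rot: [-3.138, 0.016, -3.048]
force: [0.3, -0.7, 1.3]
width: 0.0004
```

Emit:
{"op": "apply_moves", "data": {"increments": [-0.006,-0.005,-0.015,0,0.014,-0.028,0,0,-0.015,0,0,0,0,0,-0.015,0,0,0,0,0,-0.012,0,0,0,0,0,0,0,0,0]}}

```text
t: 19.23
eef_pos: [0.5444, -0.113, 0.0136]
ee_rot: [-3.139, 0.01, -3.075]
force: [0.2, 0.7, -0.4]
width: 0.0002
```

Emit:
{"op": "apply_moves", "data": {"increments": [-0.005,0.004,-0.004,0,0,0,0,0.004,0,0,0,0,0,0.004,0,0,0,0]}}

```text
t: 19.48
eef_pos: [0.5401, -0.1008, 0.011]
ee_rot: [-3.138, 0.012, -3.076]
force: [0.1, 0.2, 1.2]
width: 0.0006
```

Emit:
{"op": "apply_moves", "data": {"increments": [0,0.003,0,0,0,0,0,0.003,0,0,0,0,0,0.003,0,0,0,0]}}

```text
t: 19.73
eef_pos: [0.5414, -0.0901, 0.0132]
ee_rot: [-3.139, 0.015, -3.075]
force: [0.2, 0.1, -0.0]
width: 0.0003
```

Emit:
{"op": "apply_moves", "data": {"increments": [0,0.003,0,0,0,0,0,0.003,0,0,0,0,0,0.003,0,0,0,0]}}

```text
t: 19.98
eef_pos: [0.5411, -0.0804, 0.0137]
ee_rot: [-3.138, 0.015, -3.075]
force: [-0.5, -3.0, -1.6]
width: 0.0005
```

Emit:
{"op": "apply_moves", "data": {"increments": [0,0.002,0,0,0,0,0,0.002,0,0,0,0]}}

```text
t: 20.15
eef_pos: [0.5408, -0.0761, 0.0136]
ee_rot: [-3.138, 0.014, -3.075]
force: [0.1, -2.8, -0.1]
width: 0.0005
```

Emit:
{"op": "apply_moves", "data": {"increments": [0,0.002,0,0,0,0,0,0.002,0,0,0,0]}}

```text
t: 20.32
eef_pos: [0.5405, -0.074, 0.0139]
ee_rot: [-3.135, 0.013, -3.074]
force: [3.4, -27.2, -3.3]
width: 0.0005
```

Emit:
{"op": "apply_moves", "data": {"increments": [0,0.0015,0,0,0,0,0,0.0015,0,0,0,0]}}

```text
t: 20.48
eef_pos: [0.5405, -0.0745, 0.0138]
ee_rot: [-3.131, 0.012, -3.073]
force: [2.9, -11.3, -3.3]
width: 0.0004
```

A hard stop at y ≈ -0.074, exactly where fully home was predicted (-0.0743). Back off and check.

Emit:
{"op": "apply_moves", "data": {"increments": [0,-0.01,0,0,0,0,0,-0.015,0,0,0,0,0,-0.01,0.02,0,0,0,0,0,0.035,0,0,0,0,-0.02,0.035,0,0,0,0,-0.04,0.035,0,0,0,0,-0.04,0.02,0,0,0,0,-0.03,0,0,0,0,0,0,0,0,0,0,0,0,0,0,0,0]}}

```text
t: 21.32
eef_pos: [0.5411, -0.2363, 0.1581]
ee_rot: [-3.13, 0.017, -3.069]
force: [-0.4, 0.4, 0.0]
width: 0.0006
```

Run:
```python
from h import *
s=arm.get_state();print(s['t'],s['eef_pos'],s['force'])
sc=optics.grab_frame('scene');tp=optics.grab_frame('top');sc0=cv2.imread('pics/scene0.png')
for c in('scene','top'):
  for n,z in [('knob_top',.113),('bolt_tab',.05),('tin_can',0),('gauge_block',0),('cut_plate_3',0),('loupe',0)]:
    for r in finder.landmark_of(c,n)[:1]: print(c,n,np.round(r['point'],1),round(r['conf'],2),toz(c,r['point'],z).round(3))
f=lambda i:cv2.resize(i[230:350,290:410],(400,400),interpolation=cv2.INTER_CUBIC)
cv2.imwrite('pics/c10.png',np.hstack([f(sc0),f(sc[:,:,::-1])]))
```

```text
21.3167 [ 0.54113608 -0.23626422  0.1580547 ] [-0.36184554  0.44617218  0.0419181 ]
scene knob_top [342.8 258.7] 0.69 [0.535 0.032 0.113]
scene bolt_tab [388.  311.4] 0.73 [ 0.542 -0.06   0.05 ]
scene gauge_block [283.6 336.6] 0.9 [0.421 0.058 0.   ]
scene cut_plate_3 [329.8 379.3] 0.88 [ 0.407 -0.054  0.   ]
scene loupe [367.3 272.3] 0.49 [0.639 0.052 0.   ]
top knob_top [348.8 248.8] 0.66 [0.533 0.039 0.113]
top bolt_tab [406.6 248.1] 0.63 [ 0.539 -0.057  0.05 ]
top tin_can [270.  245.9] 0.79 [0.549 0.158 0.   ]
top gauge_block [329.9 324. ] 0.94 [0.422 0.062 0.   ]
top cut_plate_3 [402.8 331.2] 0.86 [ 0.409 -0.057  0.   ]
top loupe [338.  192.9] 0.85 [0.637 0.046 0.   ]
```

View pics/c10.png

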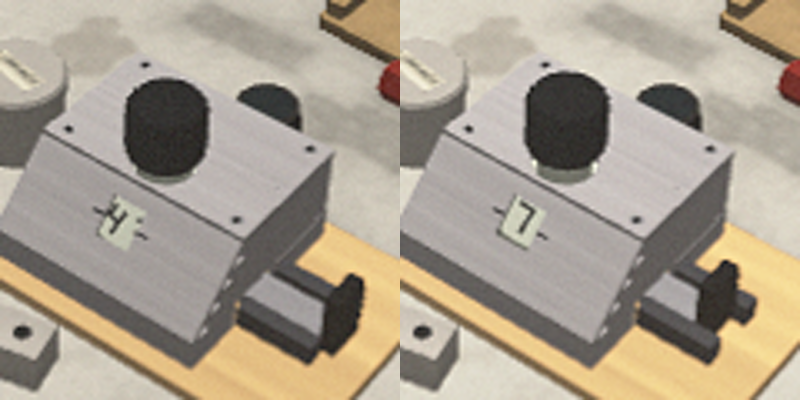

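The picture shows the 7 in the window, the knob up and the tab pushed well in, with the bystanders unmoved. I'll measure the bolt's travel to tell 18 mm from 10 mm.

Run:
```python
from h import *
sc=optics.grab_frame('scene')[:,:,::-1].copy();sc0=cv2.imread('pics/scene0.png')
x,y=290+343*.3,230+312*.3; u=np.array([-.065,.998]);b=np.array([.538,-.078])
p=proj('scene',[[*(b+u*d),.05] for d in(0,.010,.015,.018)]);print((p-p[0]).round(1))
x0,y0,w,h=int(x-7),int(y-13),13,26
g=lambda i:cv2.resize(cv2.cvtColor(i,cv2.COLOR_BGR2GRAY),None,fx=8,fy=8,interpolation=cv2.INTER_CUBIC)
mk=lambda i:cv2.threshold(g(i),55,255,cv2.THRESH_BINARY)[1]
T=mk(sc0[y0:y0+h,x0:x0+w]);S=mk(sc[y0-14:y0+h+14,x0-14:x0+w+14])
r=cv2.minMaxLoc(cv2.matchTemplate(S,T,cv2.TM_CCOEFF_NORMED));print(r[1],np.array(r[3])/8-14)
```

```text
[[ 0.   0. ]
 [-5.3 -2.9]
 [-8.  -4.3]
 [-9.5 -5.1]]
0.7712225914001465 [-7.75  -4.125]
```

Emit:
{"op": "apply_moves", "data": {"increments": [0,0.03,0,0,-0.008,0,0,0.03,0,0,-0.008,0,0,0.02,0,0,0,0,0,0,0,0,0,0,0,0,0,0,0,0]}}

```text
t: 22.48
eef_pos: [0.5406, -0.1528, 0.1568]
ee_rot: [-3.129, 0.031, -3.069]
force: [0.9, 0.3, 1.0]
width: 0.0005
```

Run:
```python
from h import *
s=arm.get_state();print(s['eef_pos'],s['ee_rot'])
im=optics.grab_frame('wrist');save(im,'w11.png')
for r in finder.landmark_of('wrist','bolt_tab')[:2]: print(np.round(r['point'],1),round(r['conf'],2),toz('wrist',r['point'],.05).round(4))
u=np.array([-.065,.998]);a=np.array([.5305,.034])
o=im[:,:,::-1].copy()
# project tab outer top edge for 0/10/18 mm travel; and board edge as reference
for d,c in ((.117,(0,0,255)),(.107,(0,255,255)),(.099,(0,255,0))):
  e=[[*(a-u*d+np.array([.998,.065])*k),.05] for k in(-.012,.012)]
  q=proj('wrist',e);cv2.line(o,*[tuple(map(int,v.round())) for v in q],c,1);print(d,q.round(1).tolist())
e=[[*(a-u*.132+np.array([.998,.065])*k),.01] for k in(-.07,.07)]
q=proj('wrist',e);cv2.line(o,*[tuple(map(int,v.round())) for v in q],(255,0,255),1)
c=(slice(200,350),slice(220,420))
cv2.imwrite('pics/c11.png',np.hstack([cv2.resize(i[c],(400,300),interpolation=cv2.INTER_CUBIC) for i in(np.clip(im[:,:,::-1].astype(float)*1.8,0,255).astype(np.uint8),o)]))
```

```text
[ 0.54059721 -0.15283495  0.1568352 ] [-3.12870017  0.03120232 -3.06941258]
[322.6 342.2] 0.45 [ 0.5384 -0.0614  0.05  ]
0.117 [[339.8, 319.4], [310.0, 318.8]]
0.107 [[339.5, 330.4], [310.1, 329.8]]
0.099 [[339.3, 339.0], [310.1, 338.4]]
```

View pics/c11.png

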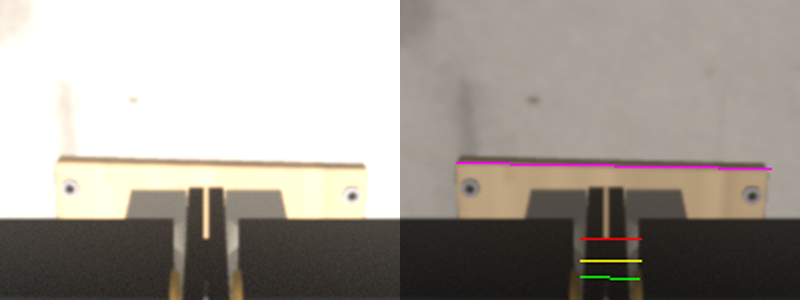

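Run:
```python
from h import *
u=np.array([-.065,.998]);a=np.array([.5305,.034])
for z in(.0,.013,.02): 
  P=toz('wrist',[220+206/2,200+239/2],z); print(z,P.round(4),'dist from axis along u',((P[:2]-a)@u).round(4))
P=toz('wrist',[323,279.5],.01);print('board edge',((P[:2]-a)@u).round(4))
# earlier drawn-out tab in w9 at its pose, outer lower edge / top edge
```

```text
0.0 [ 0.5392 -0.0556  0.    ] dist from axis along u -0.09
0.013 [ 0.5393 -0.0625  0.013 ] dist from axis along u -0.0969
0.02 [ 0.5394 -0.0663  0.02  ] dist from axis along u -0.1006
board edge -0.135
```

The tab's lower outer edge, seen between the fingers, lies 97 mm from the axis (99 mm when home, 107 mm if blocked), so the bolt is home. Handing in.

```bash
python3 -c "
from h import *
s=arm.get_state();print(s['t'],s['eef_pos'],s['force']);print(arm.job_done())"
```

```text
22.5833 [ 0.54067141 -0.153614    0.15681252] [ 0.1128699  -0.47015671 -0.12323145]
the job is handed in; nothing more can be done
None
```

The batch-number wheel is set to 7 and locked, the bolt is pushed home, and the job was handed in at 22.6 s. No verdict comes back, so this rests on my own checks.

**What I did:**
- The drum started down and unlocked, showing a 4.
- I gripped the knob, pressed it clear of the key and turned it to the 7. I then felt forward in small steps until it came up under the spring, and released it.
- I pushed the bolt in with closed fingers until it met a firm stop.

**Last checks:**
- **Drum:** the 7 stands in the window, and the knob sits about 5 mm higher than at the start.
- **Bolt:** the stop came where fully home was predicted (tool y −0.074 m). The tab's outer edge measured 97 mm from the axis; fully home is 99 mm and blocked would be 107 mm.
- **Bystanders:** all four were found within about 6 mm of where they started, which is within the measuring error. They were only checked by camera.

**What disagreed or went wrong:**
- **Fingertip position:** the tips lie about 20 mm behind the tool centre point, not 11 mm ahead as stated. My first grip therefore closed above the knob. I found the true offset by touching the knob top.
- **Slipped grip:** one light-grip attempt slipped without turning the drum.
- **Force near the limit:** during one feeling step I pulled up with about 23 N. With the spring that was roughly 31 N on the key, close to the 35 N limit; I went gentler after that.
- **Bolt travel:** a rough image match (score 0.77) gave 14.6 mm and the finder points gave 10–14 mm, against 18 mm in full. I trusted the stop position and the close-up edge instead.

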